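# Feel along a curved guide rail for dents

## Task

Check the curved steel guide rail for dents by feel: touch the top of the rail lightly with the fingertips at the screw nearest the tall tube fitting, then run them along the top, following the curve over each screw in turn, to the last screw at the other end, where the short plain nut stands. Finish there with the fingertips still resting lightly on the rail: the program ends while holding that touch. Do not press hard, do not grip, shift or lift the rail, and leave the fitting, the nut and everything else on the table where they are.

Things in the scene. Friction and masses are not known exactly. Their poses are not given: they have to be found in the camera images.
- rail: Curved steel guide rail, 3 kg, loose. Origin: underside, below the middle (4th) screw; z up, y along the rail there, x to the convex side. Centre line: arc of radius 220 mm about x = -220 mm, y = 0. Foot strip 46 mm wide, 8 high, 372 long; on it the head, 24 mm wide, 248 long, its flat hard top 26 mm above the table. Seven flush screws on the top, 36 mm apart along the arc.
- fitting: Tall slim metal tube fitting with a hexagonal collar halfway up, 18 x 20 mm, 35 mm high, standing loose on the foot 166 mm along the arc from the middle, at one end or the other (42 mm past the end of the head). It shows the end to start from. Origin: centre of its underside
- nut: Plain short hexagonal steel nut, 20 x 22 mm, 21 mm high, standing loose on the foot at the other end. It shows the end to finish at. Origin: centre of its underside
- tube_cutter: Small tube cutter, dark blue body and bright knob, 27 x 70 x 20 mm, lying behind the rail on the right. Origin: centre of the underside. Leave alone
- gauge: Round pressure gauge on its back, 76 x 44 x 31 mm, behind the rail on the right. Origin: underside, near the middle. Leave alone
- pen: Marker pen, 17 x 135 x 16 mm, lying behind the rail by the wall. Origin: centre of the underside. Leave alone
- pliers: Pliers with red handles and flat jaws, 161 x 52 x 12 mm, lying between robot and rail on the right. Origin: centre of the underside. Leave alone
- mark0 (a point): Centre of screw 1 of 7 on the top face of the rail, 26 mm above its underside, 108 mm along the arc from the middle, towards the rail's -y end
- mark1 (a point): Centre of screw 2 of 7 on the top face of the rail, 26 mm above its underside, 72 mm along the arc from the middle, towards the rail's -y end
- mark2 (a point): Centre of screw 3 of 7 on the top face of the rail, 26 mm above its underside, 36 mm along the arc from the middle, towards the rail's -y end
- mark3 (a point): Centre of screw 4 of 7 on the top face of the rail, 26 mm above its underside, 0 mm along the arc from the middle
- mark4 (a point): Centre of screw 5 of 7 on the top face of the rail, 26 mm above its underside, 36 mm along the arc from the middle, towards the rail's +y end
- mark5 (a point): Centre of screw 6 of 7 on the top face of the rail, 26 mm above its underside, 72 mm along the arc from the middle, towards the rail's +y end
- mark6 (a point): Centre of screw 7 of 7 on the top face of the rail, 26 mm above its underside, 108 mm along the arc from the middle, towards the rail's +y end

How it is judged:
On the way, in this order (a step that is already met when the one before it is completed fails the run):
1. the fingertips touch the top of the rail at the first (nearest the tube fitting) screw (((horizontal distance between fitting and mark0 below 0.09 m and horizontal distance between the grasp point and mark0 below 0.016 m) or (horizontal distance between fitting and mark6 below 0.09 m and horizontal distance between the grasp point and mark6 below 0.016 m)) and contact force between the fingers and rail above 0.3 N and z of the grasp point in the frame of rail above 0.036 m), for 0.05 s.
2. the fingertips touch the top of the rail at the second screw (((horizontal distance between fitting and mark0 below 0.09 m and horizontal distance between the grasp point and mark1 below 0.016 m) or (horizontal distance between fitting and mark6 below 0.09 m and horizontal distance between the grasp point and mark5 below 0.016 m)) and contact force between the fingers and rail above 0.3 N and z of the grasp point in the frame of rail above 0.036 m), for 0.05 s.
3. the fingertips touch the top of the rail at the third screw (((horizontal distance between fitting and mark0 below 0.09 m and horizontal distance between the grasp point and mark2 below 0.016 m) or (horizontal distance between fitting and mark6 below 0.09 m and horizontal distance between the grasp point and mark4 below 0.016 m)) and contact force between the fingers and rail above 0.3 N and z of the grasp point in the frame of rail above 0.036 m), for 0.05 s.
4. the fingertips touch the top of the rail at the middle screw (((horizontal distance between fitting and mark0 below 0.09 m and horizontal distance between the grasp point and mark3 below 0.016 m) or (horizontal distance between fitting and mark6 below 0.09 m and horizontal distance between the grasp point and mark3 below 0.016 m)) and contact force between the fingers and rail above 0.3 N and z of the grasp point in the frame of rail above 0.036 m), for 0.05 s.
5. the fingertips touch the top of the rail at the fifth screw (((horizontal distance between fitting and mark0 below 0.09 m and horizontal distance between the grasp point and mark4 below 0.016 m) or (horizontal distance between fitting and mark6 below 0.09 m and horizontal distance between the grasp point and mark2 below 0.016 m)) and contact force between the fingers and rail above 0.3 N and z of the grasp point in the frame of rail above 0.036 m), for 0.05 s.
6. the fingertips touch the top of the rail at the sixth screw (((horizontal distance between fitting and mark0 below 0.09 m and horizontal distance between the grasp point and mark5 below 0.016 m) or (horizontal distance between fitting and mark6 below 0.09 m and horizontal distance between the grasp point and mark1 below 0.016 m)) and contact force between the fingers and rail above 0.3 N and z of the grasp point in the frame of rail above 0.036 m), for 0.05 s.
7. the fingertips touch the top of the rail at the last (nearest the plain nut) screw (((horizontal distance between fitting and mark0 below 0.09 m and horizontal distance between the grasp point and mark6 below 0.016 m) or (horizontal distance between fitting and mark6 below 0.09 m and horizontal distance between the grasp point and mark0 below 0.016 m)) and contact force between the fingers and rail above 0.3 N and z of the grasp point in the frame of rail above 0.036 m), for 0.05 s.
At the end, for the whole second after the job is handed in: All seven screws were touched in order from the fitting's end; the fingertips now rest on the rail's top (0.3 to 30 N, TCP 36 mm or more above its underside) with the TCP within 16 mm of the last screw seen from above; rail within 10 mm of its start, all else within 15 mm (all of step 7 and contact force between the fingers and rail below 30 N and distance of rail from where it was at the start of the episode below 0.01 m and linear speed of rail below 0.02 m/s and distance of each of fitting, nut, tube_cutter, gauge, pen, pliers from where it was at the start of the episode below 0.015 m); the arm keeps its last pose, push and grip.
It fails at once if the rail is pressed with more than 35 N (contact force between the fingers and rail above 35 N).
It fails at once if the rail is shifted by more than 10 mm (distance of rail from where it was at the start of the episode above 0.01 m).
It fails at once if the rail is lifted or tilted (height (world z) of rail above 0.005 m or angle between rail's own z axis and vertical above 0.05 rad).
It fails at once if the fitting, the nut or another loose thing is moved by more than 15 mm (distance of any of fitting, nut, tube_cutter, gauge, pen, pliers from where it was at the start of the episode above 0.015 m).
It also fails if it takes over 59 s, if anything falls off the work surface, if the arm or the gripper's body presses on something with over 40 N, if the wrist force passes 120 N, or if a joint passes its speed limit or range.

## Robot

A 6-joint arm with a two-finger parallel gripper is mounted at the origin on the work surface; the furniture and walls round the work are solid. World frame = base frame: x ahead of the robot, y to its left, z up, the work surface at z = 0. Lengths are in m, angles in rad, forces in N, time in s.
With the tool pointing down it reaches from about 0.275 to 0.725 m from the base axis. Payload 5.6 kg.
Tool frame: the origin (TCP) lies between the finger pads, 19 mm behind the fingertips; this is the grasp point; z points along the fingers, y is the line along which they close (so a half turn about z gives the same grasp; the last joint's range is limited). The gripper opens to 85 mm and grips with 20 to 120 N. Pads are 22 mm wide; open, the fingers measure 114 mm over their backs; the gripper's body (76 mm by 85 mm) begins 54 mm behind the grasp point. The pads swing forward as they close: fully open they stand 13 mm farther back than shut.
Start: joints at [-0.844, 0.255, 0.108, 0, -1.424, -0.285], TCP at [0.235, -0.497, 0.25] pointing down, gripper open.
Joint ranges: [-2.95, 2.95], [-1.21, 1.97], [-1.09, 1.5], [-2.87, 1.71], [-2.94, -0.07], [-3.05, 3.05]. Speed limits (rad/s): [2.57, 2.57, 3.14, 3.14, 3.14, 3.14].

## Interface

Orientations are given as a rotation vector (axis times angle).
In Python, from bench import * gives the robot as it stands. The module is installed in compiled form; this text tells all that it offers.
- The arm moves only by the shell command python3 -m crank 'ROWS' [OPENING] [FORCE]. ROWS is JSON, a list that holds one entry, the list of rows, each a list of 4 numbers: the shift along the tool's x, y, z in m, then the turn about the tool's z in rad. A call has 1 to 12 rows; each row is the pose to reach, as a shift and turn from the pose commanded when the call began, along the tool's axes at that moment; what a row does not reach only later rows make up. A row lasts 1/12 s, in which the tool goes at most 41.7 mm and 7.16 degrees, less where a joint would pass 70% of its speed; a pose out of reach is approached as far as the arm can. A call with a gripper value outside its range is refused whole. OPENING is the opening, from 0 (shut) to 1 (fully open), set as the call begins (- or left out, the last holds). The fingers move at their own pace and stop on an object; FORCE is the grip in N (left out, the last holds). Time passes only in rows, so rows that repeat a pose let the fingers close. It gives the time, the measured TCP pose, the force, the opening and the grip force at its end, in the units of the state.
- get_obs(): the state, without advancing time (a new reading comes with each control period).
- snapshot(name): name is "scene" or "top"; returns the picture (400x640x3 uint8, red, green, blue); there is no depth.
- camera_info(name): a dict with "intrinsics" (3x3 intrinsics, pixels), "R" (3x3) and "t" (3): a world point X has camera coordinates R X + t. Camera axes: x right, y down, z forward; pixel columns grow to the right and rows downward; lengths in m; the calibration is good to about 2 mm. A picture is of the moment at which its call begins. camera_info takes no time and is no camera call.
- sign_off(): hands the job in; it is judged then, once.
The state is a dict: "t": time; "joint_positions": joint angles; "qvel": joint speeds; "effort": joint torques, N m; "position": TCP position; "ee_rot": TCP orientation; "contact_force": force on the tool from outside, world axes, zero at the start; "wrist_torque": the same for the moment, N m; "grip_width": opening from 0.0 (shut) to 1.0 (fully open); "finger_force": force on a finger pad.
Only numpy, scipy, OpenCV 4.12 (cv2) and the standard library are available. Lean on these libraries where they do the work, as an engineer would, in place of code of your own. Each camera call takes 0.05 s, during which the arm holds its last target. There are 200 camera calls.

## Working session

There is one attempt and no reset: what is moved stays moved. The work goes in short steps, Python scripts to look and compute and a shell command to move; the robot and the scene stay as the last step left them, time stands still between calls to the robot, and variables do not carry over. Pictures are saved under pics/ and viewed, at most 10 in all, crops included, and the job is handed in when it is done.

```bash
mkdir -p pics
python3 - <<'E'
from bench import *
import cv2
for n in("top","scene"):
    cv2.imwrite(f"pics/{n}.png",snapshot(n)[:,:,::-1])
    c=camera_info(n);print(n,c)
o=get_obs();print({k:o[k] for k in("t","position","ee_rot","contact_force","grip_width")})
E
```

```text
top {'intrinsics': array([[413.20498902,   0.        , 323.73824077],
       [  0.        , 413.20498902, 205.45464942],
       [  0.        ,   0.        ,   1.        ]]), 'R': array([[ 0.03037692, -0.99918936,  0.02641731],
       [-0.99479807, -0.03279327, -0.09644378],
       [ 0.09723191, -0.02335022, -0.9949878 ]]), 't': array([-0.06117554,  0.49351107,  0.90699066])}
scene {'intrinsics': array([[487.28050922,   0.        , 316.29522856],
       [  0.        , 487.28050922, 205.86392628],
       [  0.        ,   0.        ,   1.        ]]), 'R': array([[-0.88606888, -0.46354002, -0.00354726],
       [-0.3478849 ,  0.67000957, -0.65579209],
       [ 0.30636258, -0.57984293, -0.75493321]]), 't': array([0.39479017, 0.22235362, 0.76897572])}
{'t': 0.1, 'position': array([ 0.23502299, -0.49680054,  0.24918904]), 'ee_rot': array([ 6.88149481e-01, -3.06486230e+00, -2.58173132e-03]), 'contact_force': array([ 0.26967212,  0.23844732, -0.23996956]), 'grip_width': 1.0019114930626956}
```

View pics/top.png

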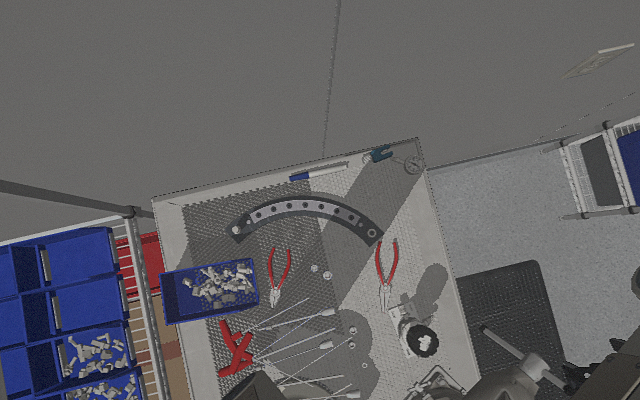

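View pics/scene.png

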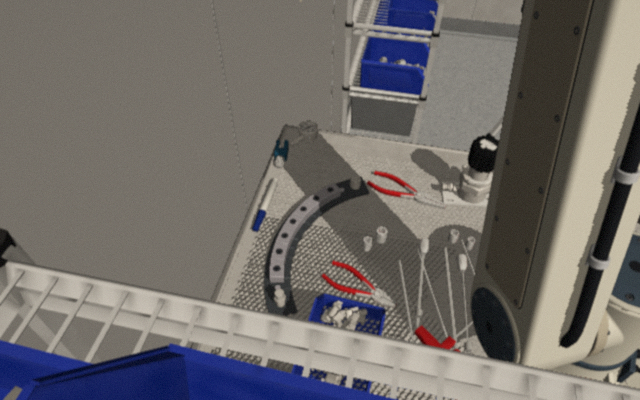

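The rail arcs across the top image from about (237,230) to (373,233). I'll zoom in to tell the fitting from the nut and to find the screws.

Run:
```python
import cv2,numpy as np
a=cv2.imread("pics/top.png")[180:255,220:390];b=cv2.imread("pics/scene.png")[165:325,255:380]
a=cv2.resize(a,None,fx=4.5,fy=4.5,interpolation=3);a=cv2.convertScaleAbs(a,alpha=1.5)
cv2.imwrite("pics/topc.png",a)
b=cv2.resize(b,None,fx=3.7,fy=3.7,interpolation=3);cv2.imwrite("pics/scenec.png",cv2.convertScaleAbs(b,alpha=1.5))
```

```text
(no output)
```

View pics/topc.png

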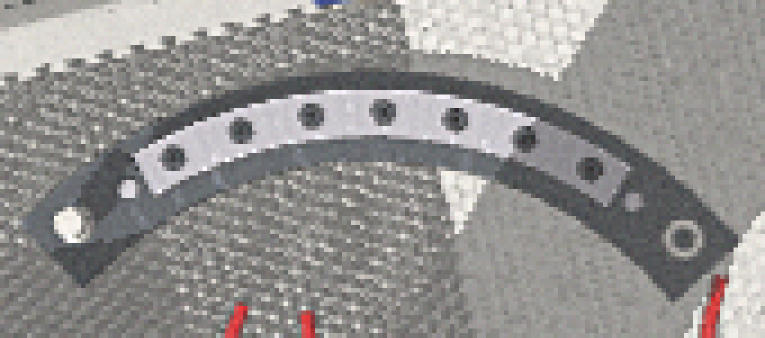

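View pics/scenec.png

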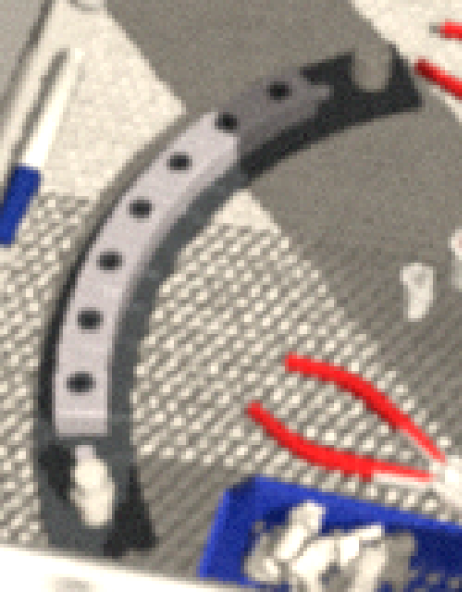

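The top crop shows the tall fitting at the left end (+y, crop (72,222)), leaning in perspective with a long shadow. The nut is the ring at the right (684,238). The screws run from (173,157) to (591,168). The scene crop agrees, with the slim collared fitting at the near end (90,490). So I start at the left (+y) end.

```bash
cat > h.py <<'E'
from bench import *
import numpy as np
from scipy.optimize import least_squares
from scipy.spatial.transform import Rotation as Ro
P={"top":np.array([(173,157),(241,130),(311,114),(383,111),(456,119),(526,138),(591,168)])/4.5+(219.6,179.6),
"scene":np.array([(80,382),(90,320),(110,261),(141,208),(179,161),(227,121),(279,90)])/3.7+(254.6,164.6)}
s=np.arange(108,-109,-36)/1e3
def marks(p,s=s):
    a=s/.22; l=np.c_[.22*np.cos(a)-.22,.22*np.sin(a)]
    c,d=np.cos(p[2]),np.sin(p[2]); w=l@np.array([[c,d],[-d,c]])+p[:2]
    return np.c_[w,np.full(len(a),.026)]
def res(p,n):
    c=camera_info(n);X=marks(p)@c["R"].T+c["t"];u=X@c["intrinsics"].T
    return (u[:,:2]/u[:,2:]-P[n]).ravel()
def fit(ns): return least_squares(lambda p:np.concatenate([res(p,n) for n in ns]),[.5,0,0])
p=fit(["top","scene"]).x
def show():
    o=get_obs();R=Ro.from_rotvec(o["ee_rot"])
    print(o["t"],o["position"].round(4),"F",o["contact_force"].round(2),"open",o["grip_width"].round(2))
    t=marks(p,np.arange(108,-109,-18)/1e3);t[:,2]=.045
    print("tool-axis shifts mm to path points (18 mm pitch):\n",(R.inv().apply(t-o["position"])*1e3).round(1).tolist())
    print(np.hypot(*(t-o["position"])[:,:2].T).min()*1e3)
if __name__=="__main__": show()
E
python3 - <<'E'
from h import *
for ns in(["top"],["scene"],["top","scene"]):
    r=fit(ns);print(ns,r.x,np.sqrt(np.mean(r.fun**2)))
print(marks(p).round(4));show();print(Ro.from_rotvec(get_obs()["ee_rot"]).as_matrix().round(3))
E
```

```text
['top'] [ 0.4964896  -0.00307806  0.00519591] 0.14620081379755773
['scene'] [ 0.49837364 -0.00626202  0.00464079] 0.20525538731476198
['top', 'scene'] [ 0.49738037 -0.00460636  0.00444345] 0.5952758865642607
[[ 0.4709  0.099   0.026 ]
 [ 0.4854  0.0661  0.026 ]
 [ 0.4943  0.0312  0.026 ]
 [ 0.4974 -0.0046  0.026 ]
 [ 0.4946 -0.0405  0.026 ]
 [ 0.486  -0.0754  0.026 ]
 [ 0.4719 -0.1084  0.026 ]]Traceback (most recent call last):
  File "<stdin>", line 4, in <module>
  File "h.py", line 19, in show
    print(o["t"],o["position"].round(4),"F",o["contact_force"].round(2),"open",o["grip_width"].round(2))
                                                                               ^^^^^^^^^^^^^^^^^^^^^
AttributeError: 'float' object has no attribute 'round'
```

```bash
sed -i 's/o\["grip_width"\].round(2)/round(o["grip_width"],2)/' h.py; python3 h.py; python3 -c "
from h import *
print(Ro.from_rotvec(get_obs()['ee_rot']).as_matrix().round(3))"
```

```text
0.1 [ 0.235  -0.4968  0.2492] F [ 0.27  0.24 -0.24] open 1.0
tool-axis shifts mm to path points (18 mm pitch):
 [[-468.0, 437.4, 204.9], [-468.2, 419.4, 204.9], [-467.0, 401.5, 204.8], [-464.3, 383.7, 204.8], [-460.1, 366.2, 204.8], [-454.5, 349.0, 204.8], [-447.6, 332.4, 204.7], [-439.3, 316.5, 204.7], [-429.8, 301.2, 204.7], [-419.0, 286.8, 204.7], [-407.1, 273.3, 204.6], [-394.1, 260.9, 204.6], [-380.1, 249.5, 204.6]]
454.88445865129427
[[-0.904 -0.428 -0.001]
 [-0.428  0.904  0.002]
 [ 0.     0.002 -1.   ]]
```

```bash
python3 -m crank '[[[-0.025,0.023,0,0],[-0.055,0.051,0,0],[-0.085,0.079,0,0],[-0.115,0.107,0,0],[-0.145,0.135,0,0],[-0.175,0.163,0,0],[-0.205,0.191,0,0],[-0.235,0.219,0,0],[-0.265,0.247,0,0],[-0.295,0.275,0,0],[-0.325,0.303,0,0],[-0.355,0.331,0,0]]]' 0 20; python3 h.py
```

```text
t: 1.1
position: [0.4145, -0.0441, 0.25]
ee_rot: [-0.689, 3.065, 0.0]
contact_force: [1.4, -1.8, 0.2]
grip_width: -0.002
finger_force: 0.0
1.1 [ 0.4145 -0.0441  0.25  ] F [ 1.39 -1.84  0.19] open -0.0
tool-axis shifts mm to path points (18 mm pitch):
 [[-112.2, 105.1, 205.0], [-112.4, 87.1, 205.0], [-111.2, 69.2, 205.0], [-108.5, 51.4, 205.0], [-104.3, 33.9, 205.0], [-98.8, 16.8, 205.0], [-91.8, 0.2, 205.0], [-83.5, -15.8, 205.0], [-73.9, -31.0, 205.0], [-63.2, -45.4, 205.0], [-51.2, -58.9, 205.0], [-38.3, -71.4, 205.0], [-24.3, -82.7, 205.0]]
77.82227117687712
```

```bash
python3 -m crank '[[[-0.028,0.026,0.03,0],[-0.056,0.052,0.06,0],[-0.084,0.078,0.09,0],[-0.106,0.098,0.12,0],[-0.113,0.106,0.15,0],[-0.113,0.106,0.17,0],[-0.113,0.106,0.18,0],[-0.113,0.106,0.185,0],[-0.113,0.106,0.185,0],[-0.113,0.106,0.185,0]]]'; python3 h.py
python3 - <<'E'
from bench import *
import cv2
a=snapshot("top")[160:260,200:400,::-1];b=snapshot("scene")[150:325,240:440,::-1]
a=cv2.resize(a,None,fx=3,fy=3,interpolation=3);b=cv2.resize(b,None,fx=3,fy=3,interpolation=3)
cv2.imwrite("pics/h_top.png",a);cv2.imwrite("pics/h_scene.png",b)
E
```

```text
t: 1.93
position: [0.4718, 0.0979, 0.0657]
ee_rot: [-0.688, 3.064, -0.0]
contact_force: [0.2, 0.3, 0.2]
grip_width: 0.003
finger_force: 0.0
1.9333 [0.4718 0.0979 0.0657] F [0.21 0.34 0.21] open 0.0
tool-axis shifts mm to path points (18 mm pitch):
 [[0.3, 1.4, 20.7], [0.1, -16.6, 20.7], [1.4, -34.6, 20.7], [4.1, -52.4, 20.7], [8.2, -69.9, 20.7], [13.8, -87.0, 20.7], [20.7, -103.6, 20.7], [29.0, -119.6, 20.7], [38.6, -134.8, 20.7], [49.3, -149.2, 20.7], [61.3, -162.7, 20.7], [74.2, -175.2, 20.7], [88.2, -186.5, 20.6]]
1.4112503132772707
```

View pics/h_scene.png

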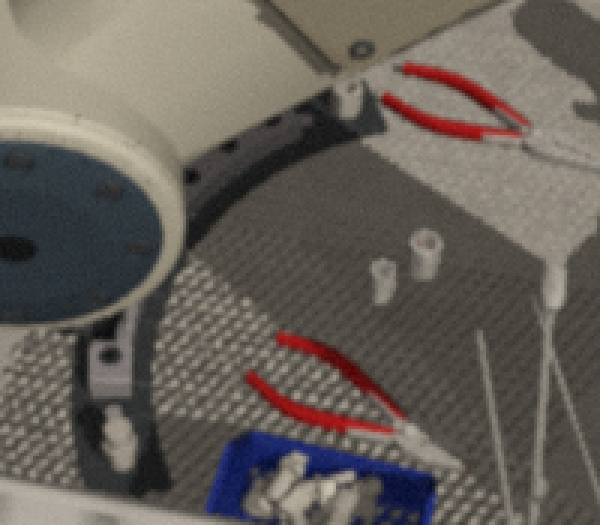

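The finger hangs just above screw 1 (tip near (105,325), screw at (110,355)). The object heights confirm the left one is the fitting. Descending gently.

```bash
python3 -m crank '[[[0,0,0.005,0],[0,0,0.010,0],[0,0,0.014,0],[0,0,0.016,0],[0,0,0.017,0],[0,0,0.0175,0],[0,0,0.018,0],[0,0,0.018,0],[0,0,0.018,0]]]'
```

```text
t: 2.78
position: [0.4715, 0.098, 0.0471]
ee_rot: [-0.688, 3.065, 0.0]
contact_force: [0.4, 0.1, -0.1]
grip_width: -0.002
finger_force: 0.0
```

```bash
python3 -m crank '[[[0,0,0.0005,0],[0,0,0.001,0],[0,0,0.001,0],[0,0,0.001,0]]]'
```

```text
t: 3.12
position: [0.4714, 0.098, 0.046]
ee_rot: [0.688, -3.065, 0.0]
contact_force: [-0.6, -0.2, 0.6]
grip_width: -0.003
finger_force: 0.0
```

```bash
python3 -m crank '[[[0,0,0.0005,0],[0,0,0.001,0],[0,0,0.001,0],[0,0,0.001,0]]]'
```

```text
t: 3.45
position: [0.4714, 0.0979, 0.0449]
ee_rot: [0.688, -3.065, 0.0]
contact_force: [-0.3, 0.7, 0.3]
grip_width: -0.004
finger_force: 0.0
```

```bash
python3 -m crank '[[[0,0,0.0003,0],[0,0,0.0006,0],[0,0,0.0006,0],[0,0,0.0006,0]]]'
```

```text
t: 3.78
position: [0.4715, 0.098, 0.0448]
ee_rot: [-0.689, 3.065, -0.0]
contact_force: [-2.1, 0.5, 4.6]
grip_width: 0.0
finger_force: 2.7
```

```bash
python3 -m crank '[[[0,0,0.0003,0],[0,0,0.0006,0],[0,0,0.0006,0],[0,0,0.0006,0]]]'
```

```text
t: 4.12
position: [0.4715, 0.098, 0.0448]
ee_rot: [-0.689, 3.065, -0.0]
contact_force: [-4.2, 0.3, 11.6]
grip_width: -0.005
finger_force: 5.4
```

```bash
python3 -m crank '[[[0,-0.002,-0.0003,0],[0,-0.005,-0.0003,0],[0,-0.008,-0.0003,0],[0,-0.011,-0.0003,0],[0,-0.014,-0.0003,0],[0,-0.017,-0.0003,0],[0.0002,-0.020,-0.0003,0],[0.0004,-0.023,-0.0003,0],[0.0006,-0.026,-0.0003,0],[0.0009,-0.029,-0.0003,0],[0.0012,-0.032,-0.0003,0],[0.0014,-0.0345,-0.0003,0]]]'; python3 h.py
```

```text
t: 5.12
position: [0.4858, 0.0669, 0.0448]
ee_rot: [-0.688, 3.063, 0.002]
contact_force: [-1.2, 4.2, 5.1]
grip_width: 0.002
finger_force: 2.7
5.1167 [0.4858 0.0669 0.0448] F [-1.18  4.18  5.06] open 0.0
tool-axis shifts mm to path points (18 mm pitch):
 [[-0.2, 35.4, -0.2], [-0.5, 17.4, -0.2], [0.8, -0.6, -0.2], [3.5, -18.4, -0.2], [7.6, -35.9, -0.2], [13.2, -53.0, -0.3], [20.2, -69.6, -0.3], [28.4, -85.6, -0.3], [38.0, -100.8, -0.3], [48.8, -115.2, -0.4], [60.7, -128.7, -0.4], [73.7, -141.2, -0.5], [87.6, -152.5, -0.5]]
0.9695411080166629
```

```bash
python3 -m crank '[[[0.0008,-0.003,0,0],[0.0012,-0.006,0,0],[0.0016,-0.009,0,0],[0.0021,-0.012,0,0],[0.0027,-0.015,0,0],[0.0034,-0.018,0,0],[0.0041,-0.021,0,0],[0.0048,-0.024,0,0],[0.0055,-0.027,0,0],[0.0062,-0.030,0,0],[0.0069,-0.033,0,0],[0.0076,-0.036,0,0]]]'; python3 h.py
```

```text
t: 6.12
position: [0.4944, 0.031, 0.0448]
ee_rot: [-0.688, 3.063, 0.001]
contact_force: [-0.4, 4.0, 5.8]
grip_width: 0.0
finger_force: 2.9
6.1167 [0.4944 0.031  0.0448] F [-0.45  3.96  5.84] open 0.0
tool-axis shifts mm to path points (18 mm pitch):
 [[-7.9, 71.5, -0.2], [-8.1, 53.5, -0.2], [-6.8, 35.5, -0.2], [-4.1, 17.7, -0.2], [0.0, 0.2, -0.2], [5.6, -16.9, -0.2], [12.5, -33.5, -0.3], [20.8, -49.4, -0.3], [30.4, -64.7, -0.3], [41.2, -79.1, -0.3], [53.1, -92.6, -0.4], [66.1, -105.0, -0.4], [80.0, -116.4, -0.5]]
0.2376362332542101
```

```bash
python3 -m crank '[[[0.0009,-0.003,0,0],[0.0018,-0.0055,0,0],[0.0027,-0.0085,0,0],[0.0036,-0.0115,0,0],[0.0046,-0.014,0,0],[0.0056,-0.017,0,0],[0.0067,-0.020,0,0],[0.0078,-0.0225,0,0],[0.009,-0.025,0,0],[0.0102,-0.028,0,0],[0.0113,-0.031,0,0],[0.0125,-0.0335,0,0]]]'; python3 h.py
```

```text
t: 7.12
position: [0.4976, -0.0047, 0.0448]
ee_rot: [-0.688, 3.062, 0.001]
contact_force: [0.1, 3.8, 5.1]
grip_width: 0.001
finger_force: 2.6
7.1167 [ 0.4976 -0.0047  0.0448] F [0.14 3.8  5.07] open 0.0
tool-axis shifts mm to path points (18 mm pitch):
 [[-20.3, 105.2, -0.1], [-20.5, 87.2, -0.1], [-19.2, 69.2, -0.1], [-16.5, 51.4, -0.2], [-12.4, 33.9, -0.2], [-6.8, 16.8, -0.2], [0.2, 0.2, -0.2], [8.4, -15.8, -0.2], [18.0, -31.0, -0.2], [28.8, -45.4, -0.3], [40.7, -58.9, -0.3], [53.7, -71.4, -0.3], [67.6, -82.7, -0.4]]
0.25825900424716564
```

```bash
python3 -m crank '[[[0.0014,-0.0026,0,0],[0.0028,-0.0052,0,0],[0.0042,-0.0078,0,0],[0.0056,-0.0104,0,0],[0.007,-0.013,0,0],[0.0084,-0.0158,0,0],[0.010,-0.0184,0,0],[0.0116,-0.021,0,0],[0.0132,-0.0235,0,0],[0.0148,-0.026,0,0],[0.0164,-0.0285,0,0],[0.018,-0.031,0,0]]]'; python3 h.py
```

```text
t: 8.12
position: [0.4946, -0.0406, 0.0448]
ee_rot: [-0.688, 3.062, 0.0]
contact_force: [0.1, 4.2, 5.3]
grip_width: 0.0
finger_force: 2.6
8.1167 [ 0.4946 -0.0406  0.0448] F [0.12 4.24 5.26] open 0.0
tool-axis shifts mm to path points (18 mm pitch):
 [[-38.3, 136.3, -0.1], [-38.5, 118.3, -0.1], [-37.3, 100.3, -0.1], [-34.6, 82.5, -0.1], [-30.4, 65.0, -0.1], [-24.8, 47.9, -0.1], [-17.9, 31.3, -0.1], [-9.6, 15.3, -0.2], [-0.0, 0.1, -0.2], [10.8, -14.3, -0.2], [22.7, -27.8, -0.2], [35.7, -40.3, -0.3], [49.6, -51.6, -0.3]]
0.10133869218336851
```

```bash
python3 -m crank '[[[0.0018,-0.0024,0,0],[0.0036,-0.0048,0,0],[0.0054,-0.0072,0,0],[0.0072,-0.0096,0,0],[0.009,-0.012,0,0],[0.0108,-0.0143,0,0],[0.0128,-0.0166,0,0],[0.0148,-0.0189,0,0],[0.0168,-0.0211,0,0],[0.0188,-0.0233,0,0],[0.0208,-0.0256,0,0],[0.0228,-0.0278,0,0]]]'; python3 h.py
python3 - <<'E'
from bench import *
import cv2,numpy as np
a=cv2.imread("pics/top.png")[175:260,215:395];b=snapshot("top")[175:260,215:395,::-1]
cv2.imwrite("pics/cmp.png",cv2.convertScaleAbs(cv2.resize(np.vstack([a,b]),None,fx=3.4,fy=3.4,interpolation=3),alpha=1.5))
E
```

```text
t: 9.12
position: [0.486, -0.0756, 0.0448]
ee_rot: [-0.688, 3.062, -0.0]
contact_force: [0.7, 2.6, 4.4]
grip_width: -0.003
finger_force: 2.6
9.1167 [ 0.486  -0.0756  0.0448] F [0.72 2.58 4.41] open -0.0
tool-axis shifts mm to path points (18 mm pitch):
 [[-61.1, 164.2, -0.1], [-61.3, 146.2, -0.1], [-60.1, 128.3, -0.1], [-57.4, 110.5, -0.1], [-53.2, 93.0, -0.1], [-47.6, 75.9, -0.1], [-40.7, 59.3, -0.1], [-32.4, 43.3, -0.1], [-22.8, 28.1, -0.1], [-12.1, 13.7, -0.2], [-0.1, 0.2, -0.2], [12.8, -12.3, -0.2], [26.8, -23.6, -0.3]]
0.22135505786939372
```

View pics/cmp.png

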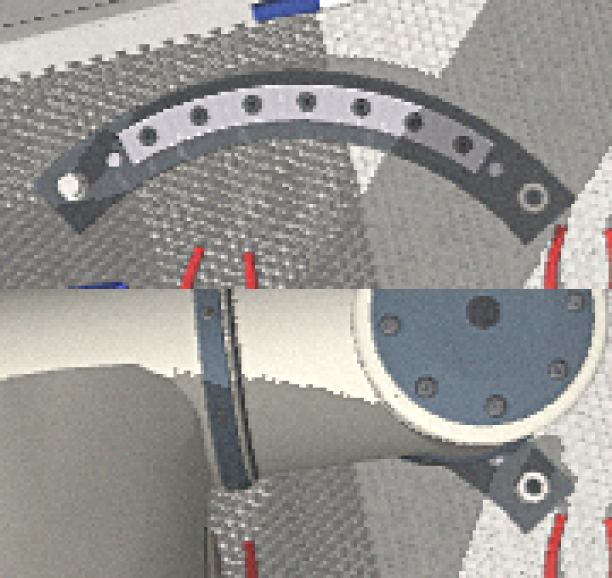

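The nut end stays at (533,197), unchanged between the two frames, so the rail hasn't moved. Last segment, with a touch more pressure.

```bash
python3 -m crank '[[[0.0021,-0.0021,0.0001,0],[0.0042,-0.0041,0.0001,0],[0.0063,-0.0062,0.0001,0],[0.0084,-0.0083,0.0001,0],[0.0106,-0.0103,0.0001,0],[0.0128,-0.0123,0.0001,0],[0.0151,-0.0142,0.0001,0],[0.0174,-0.0161,0.0001,0],[0.0198,-0.018,0.0001,0],[0.0222,-0.0199,0.0001,0],[0.0245,-0.0217,0.0001,0],[0.0266,-0.0235,0.0001,0]]]'; python3 -m crank '[[[0,0,0.0001,0],[0,0,0.0001,0],[0,0,0.0001,0],[0,0,0.0001,0]]]'; python3 h.py
```

```text
t: 10.17
position: [0.4722, -0.1083, 0.0448]
ee_rot: [-0.688, 3.062, -0.001]
contact_force: [1.6, 3.0, 5.6]
grip_width: 0.003
finger_force: 2.8
t: 10.5
position: [0.472, -0.1086, 0.0448]
ee_rot: [-0.689, 3.062, -0.002]
contact_force: [1.4, 2.3, 6.6]
grip_width: 0.003
finger_force: 3.2
10.5 [ 0.472  -0.1086  0.0448] F [1.39 2.26 6.61] open 0.0
tool-axis shifts mm to path points (18 mm pitch):
 [[-87.9, 188.1, -0.3], [-88.1, 170.1, -0.2], [-86.8, 152.1, -0.2], [-84.1, 134.3, -0.2], [-80.0, 116.8, -0.2], [-74.4, 99.7, -0.2], [-67.4, 83.1, -0.2], [-59.1, 67.2, -0.2], [-49.6, 51.9, -0.2], [-38.8, 37.5, -0.2], [-26.9, 24.0, -0.2], [-13.9, 11.6, -0.2], [0.1, 0.2, -0.2]]
0.23777479145581948
```

```bash
python3 -c "
from bench import *
print(sign_off())"
```

```text
the job is handed in; nothing more can be done
None
```

I ran the fingertips along the rail over all seven screws, from the fitting's end to the nut's end, and handed the job in with them resting on the last screw at about 6.6 N. The highest force I read was about 12 N, at the first screw. The nut end had not moved when I last looked, before the final stretch, and the judge's verdict was not shown.

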